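# Put the leather-bench tools and thread away

### The job

Tidy up after the leather job: stand the slim spool upright in the smaller bay of the two-bay wooden tray and the wide spool upright in its larger bay, lay the hole punch and the pricking iron flat on the floor of the metal tray without one lying on the other, and set the round steel anvil flat inside the white dish. Leave the glue jar and the wax block where they are.

Things in the scene. Friction and masses are not known exactly. Their poses are not given: they have to be found in the camera images.
- slim_spool: Slim full thread spool, natural thread with white end flanges and a dark centre hole, standing upright: a rigid cylinder 36 mm in diameter, 56 mm tall, about 50 g. Origin: centre of its underside; z along its axis, up.
- wide_spool: Wide full thread spool, natural thread with white end flanges and a dark centre hole, standing upright: a rigid cylinder 54 mm in diameter, 42 mm tall, about 90 g. Origin: centre of its underside; z along its axis, up.
- hole_punch: Hole punch lying flat, 96 mm long in all, about 110 g: a dark steel square grip, 16 x 16 mm and 60 mm long (x from -48 to +12 mm), then a thinner round tip, 13 then 9 mm in diameter, to x = +48 mm. Origin: midway along its length, on its underside (its axis is 8 mm above); x points along it towards the tip. Its centre of mass lies near x = -11 mm, in the grip.
- pricking_iron: Pricking iron lying flat, 96 mm long in all, about 110 g: a dark steel square grip, 16 x 16 mm and 58 mm long (x from -48 to +10 mm), then a flat fork-like head 32 mm wide and 6 mm thick with four prongs, to x = +48 mm. Origin: midway along its length, on its underside (its axis is 8 mm above); x points along it towards the prongs. Its centre of mass lies near x = -8 mm, in the grip.
- anvil: Setting anvil: a plain bright steel disc 44 mm in diameter, 28 mm tall, about 310 g, with small dark dimples drawn on its flat top. Origin: centre of its underside; z up.
- spool_tray: Low wooden tray with two bays, fixed to the bench, 82 mm (x) by 139 mm (y) outside, turned to any yaw. Floor 4 mm thick, walls and divider 5 mm thick, their tops 14 mm above the bench. Origin: centre of the underside. The smaller bay, 52 mm (y) by 72 mm (x) inside, is centred at x = 0, y = -38.5 mm; the larger bay, 72 x 72 mm inside, at x = 0, y = +28.5 mm.
- tool_tray: Low rectangular metal tray, fixed to the bench, 130 mm (x) by 160 mm (y) outside, 120 x 150 mm inside. Floor 5 mm thick, walls 5 mm thick, their tops 14 mm above the bench. Origin: centre of the underside.
- dish: Low round white dish, fixed to the bench: 120 mm across the rim, rim top 12 mm above the bench, wall 4 mm, floor 4 mm thick, about 104 mm across inside at the floor. Origin: centre of the underside.
- glue_jar: Bystander: small amber glass glue jar with a dark lid, 48 mm in diameter, 49 mm tall, loose, stands among the things. Origin: centre of its underside.
- wax_block: Bystander: yellowish block of wax, 58 x 36 x 22 mm, loose, lies among the things. Origin: centre of its underside; x along its length.
Things that resemble listed ones, but are neither listed nor needed, are in the scene too. What is shaped like the slim_spool but pink or purple is not meant.

How it is judged:
At the end, for the whole second after the job is handed in: Spools upright on their bays' floors: wide within 12 mm of the large bay's centre, slim within 12 mm (20 along x) of the small one's; punch and iron level on the metal tray's floor, neither on the other; anvil flat in the dish, within 34 mm of centre; all at rest; jar and wax moved under 25 mm (x of slim_spool in the frame of spool_tray between -0.02 and 0.02 m and y of slim_spool in the frame of spool_tray between -0.0505 and -0.0265 m and z of slim_spool in the frame of spool_tray between 0 and 0.008 m and angle between each of slim_spool, wide_spool, anvil's own z axis and vertical below 0.08 rad and x of wide_spool in the frame of spool_tray between -0.012 and 0.012 m and y of wide_spool in the frame of spool_tray between 0.0165 and 0.0405 m and z of wide_spool in the frame of spool_tray between 0 and 0.008 m and x of hole_punch in the frame of tool_tray between -0.055 and 0.055 m and y of hole_punch in the frame of tool_tray between -0.07 and 0.07 m and z of hole_punch in the frame of tool_tray between -0.002 and 0.018 m and angle between hole_punch's own x axis and vertical between 1.5108 and 1.6308 rad and x of pricking_iron in the frame of tool_tray between -0.055 and 0.055 m and y of pricking_iron in the frame of tool_tray between -0.07 and 0.07 m and z of pricking_iron in the frame of tool_tray between -0.002 and 0.018 m and angle between pricking_iron's own x axis and vertical between 1.5108 and 1.6308 rad and horizontal distance between anvil and dish below 0.034 m and z of anvil in the frame of dish between 0 and 0.008 m and linear speed of each of slim_spool, wide_spool, hole_punch, pricking_iron, anvil below 0.02 m/s and angular speed of each of slim_spool, wide_spool, hole_punch, pricking_iron, anvil below 0.2 rad/s); the robot touches nothing.
It fails at once if the glue jar was pushed away by more than 25 mm or knocked over (distance of glue_jar from where it was at the start of the episode above 0.025 m or angle between glue_jar's own z axis and vertical above 0.5 rad).
It fails at once if the wax block was moved by more than 25 mm (distance of wax_block from where it was at the start of the episode above 0.025 m).
It also fails if it takes over 128 s, if anything falls off the work surface, if the arm or the gripper's body presses on something with over 40 N, if the wrist force passes 120 N, or if a joint passes its speed limit or range.

### The arm

A 6-joint arm with a two-finger parallel gripper is mounted at the origin on the work surface. World frame = base frame: x ahead of the robot, y to its left, z up, the work surface at z = 0. Lengths are in m, angles in rad, forces in N, time in s.
With the tool pointing down it reaches from about 0.3 to 0.875 m from the base axis. Payload 6.4 kg.
Tool frame: the origin (TCP) lies at the very end of the fingers, on their centre line; the grasp point (between the pads) lies 19 mm behind it; z points along the fingers, y is the line along which they close (so a half turn about z gives the same grasp; the last joint's range is limited). The gripper opens to 88 mm and grips with 3 to 60 N. Pads are 18 mm wide; open, the fingers measure 123 mm over their backs; the gripper's body (75 mm by 187 mm) begins 45 mm behind the grasp point.
Start: joints at [1.131, 0.181, 1.607, -0, 1.354, -0.206], TCP at [0.133, 0.559, 0.239] pointing down, gripper open.
Joint ranges: [-2.99, 2.99], [-0.89, 2.07], [0.3, 2.58], [-1.14, 4.28], [0, 2.63], [-3.12, 3.12]. Speed limits (rad/s): [2.57, 2.57, 3.01, 3.14, 3.14, 3.14].

### API

Orientations are given as a rotation vector (axis times angle).
In Python, from workcell import ctrl, get_image, finder gives the robot as it stands.
- The arm moves only by the shell command python3 -m handwheel 'ROWS' [FORCE]. ROWS is JSON, a list of rows, each a list of 3 entries, a list of its own where there are three numbers: the opening, from 0 (shut) to 1 (fully open), then the shift along the tool's x, y, z scaled (see below), then the turn about the tool's z scaled (see below). A call has 1 to 8 rows; each row shifts and turns the commanded pose from where the row before left it, along the tool's axes as they then stand; what a row does not reach is not made up. The controller multiplies each number of a shift by 0.05 m and each number of a turn by 0.5 rad. A row lasts 1/10 s, in which the tool goes at most 50 mm and 8.59 degrees, less where a joint would pass 70% of its speed; a pose out of reach is approached as far as the arm can. A call with a number of a shift or a turn outside -1 to 1 is refused whole. A call with a gripper value outside its range is refused whole. The fingers move at their own pace and stop on an object; FORCE is the grip in N (left out, the last holds). Time passes only in rows, so rows that do not move let the fingers close. It gives the time, the measured TCP pose, the force, the opening and the grip force at its end, in the units of the state.
- ctrl.sense(): the state, without advancing time (a new reading comes with each control period).
- get_image(name): name is "side" or "top" or "wrist"; returns a dict with "pixels" (400x640x3 uint8, blue, green, red), "vfov" (degrees; the focal length in pixels is half the picture's height over the tangent of half this angle, whatever the lens; pixels are square), "cx", "cy" (the principal point, pixels), "k1" (the pictures are not rectified: a ray, as slopes to the right and down, at radius r is drawn at 1 + k1 r^2 times it, then the intrinsics apply), "origin" and "attitude" of the camera in the world. Camera axes: x right, y up, looking along -z (the intrinsics and any distortion apply to the point x, -y, -z); pixel columns grow to the right and rows downward; lengths in m; the calibration is good to about 2 mm. A picture is of the moment at which its call begins. There is no depth.
- ctrl.hand_in(): hands the job in; it is judged then, once.
Trained networks look in the newest picture that a camera, given by its name, has taken for a name from the list of things; names that differ only in an ending like _2 or _b are one class to them, and where a whole thing is asked for, a point or a joint stands for the part that bears it (a point fixed in the world has none). Each returns a list of dicts, best first, with "confidence" (0 to 1); they miss things now and then, are a little off and sometimes report something else, mostly with a low value. They report only what shows in the picture. A call takes as long as a camera call. They do not tell look-alikes from the thing itself.
- finder.boxes_of(camera, name): "bbox" ([left, top, width, height] in pixels, round what is visible of it).
- finder.masks_of(camera, name): "pixels" (400x640 bool, what is visible of it) and "bbox" ([left, top, width, height] in pixels, round what is visible of it).
- finder.landmark_of(camera, name): "location" ([row, column] in pixels: a listed point, or the origin of a listed thing).
The state is a dict: "t": time; "joint_pos": joint angles; "joint_vel": joint speeds; "effort": joint torques, N m; "tool_pos": TCP position; "orientation": TCP orientation; "force": force on the tool from outside, world axes, zero at the start; "torque": the same for the moment, N m; "width": finger opening in m; "finger_force": force on a finger pad.
Only numpy, scipy, OpenCV 4.12 (cv2) and the standard library are available. Lean on these libraries where they do the work, as an engineer would, in place of code of your own. Each camera call takes 0.05 s, during which the arm holds its last target. There are 200 camera calls.

## Working session

There is one attempt and no reset: what is moved stays moved. The work goes in short steps, Python scripts to look and compute and a shell command to move; the robot and the scene stay as the last step left them, time stands still between calls to the robot, and variables do not carry over. Pictures are saved under pics/ and viewed, at most 14 in all, crops included, and the job is handed in when it is done.

```bash
mkdir -p pics
cat > h.py <<'E'
import numpy as np, cv2
from workcell import ctrl, get_image, finder
from scipy.spatial.transform import Rotation as R
def rot(a):
    a=np.array(a,float)
    if a.shape==(3,3): return a
    return R.from_rotvec(a).as_matrix() if a.size==3 else R.from_quat(a).as_matrix()
def K(im):
    h,w=im['pixels'].shape[:2]; f=h/2/np.tan(np.radians(im['vfov'])/2)
    return np.array([[f,0,im['cx']],[0,f,im['cy']],[0,0,1]]), np.array([im['k1'],0,0,0,0.])
def ray(im,uv,z):
    k,d=K(im); p=cv2.undistortPoints(np.array(uv,float).reshape(-1,1,2),k,d)[:,0]
    v=np.c_[p[:,0],-p[:,1],-np.ones(len(p))]@rot(im['attitude']).T
    o=np.array(im['origin']); return o+v*((z-o[2])/v[:,2])[:,None]
E
python3 - <<'E'
from h import *
s=ctrl.sense(); print(s)
for n in ('top','side','wrist'):
    im=get_image(n); cv2.imwrite(f'pics/{n}0.png',im['pixels']); print(n,{k:v for k,v in im.items() if k!='pixels'})
im=get_image('top')
for n in 'slim_spool wide_spool hole_punch pricking_iron anvil spool_tray tool_tray dish glue_jar wax_block'.split():
    for d in finder.landmark_of('top',n)[:4]:
        r,c=d['location']; print(n,round(d['confidence'],2),round(c),round(r),ray(im,[c,r],0)[0].round(3))
E
```

```text
{'t': 0.0, 'joint_pos': array([ 1.13070179e+00,  1.81554235e-01,  1.60801846e+00, -6.11202396e-07,
        1.35381360e+00, -2.06315072e-01]), 'joint_vel': array([ 8.52537475e-04, -1.32808405e-03,  6.87365649e-04,  4.73289562e-04,
       -6.40129406e-05, -5.81177772e-04]), 'effort': array([-8.10264610e-04, -4.33891976e+01, -3.41830552e+01,  7.00323167e-02,
        3.89423710e-02, -1.43198322e-04]), 'tool_pos': array([0.13295422, 0.55885221, 0.23779768]), 'orientation': array([-3.66317545e-01, -3.11958863e+00,  2.67137982e-03]), 'force': array([-0.59984183, -0.42666867,  0.03520607]), 'torque': array([0.02204649, 0.03240048, 0.05317635]), 'finger_force': 0.0, 'width': 0.08845393151026325}
top {'vfov': 49.97169791404651, 'cx': 318.3273726780768, 'cy': 204.44846577038422, 'k1': -0.055218981400094486, 'origin': array([0.40432639, 0.00195059, 1.12922   ]), 'attitude': array([ 0.06017791, -0.08272522, -1.55132949])}
side {'vfov': 43.91950556166922, 'cx': 308.1971481289993, 'cy': 191.39488558493377, 'k1': 0.03017955345382692, 'origin': array([-0.12213113, -0.8646459 ,  0.60625127]), 'attitud
[... 161 characters left out ...]
4, 'origin': array([0.06136363, 0.57677784, 0.38346676]), 'attitude': array([-0.24318494, -0.1912689 ,  1.32654049])}
slim_spool 0.7 432 216 [ 0.484 -0.316  0.   ]
slim_spool 0.59 411 234 [ 0.434 -0.26   0.   ]
slim_spool 0.51 436 239 [ 0.421 -0.328  0.   ]
slim_spool 0.47 387 255 [ 0.378 -0.197  0.   ]
wide_spool 0.88 262 230 [0.439 0.134 0.   ]
hole_punch 0.76 308 234 [0.428 0.011 0.   ]
pricking_iron 0.74 465 210 [ 0.499 -0.405  0.   ]
anvil 0.54 358 234 [ 0.432 -0.12   0.   ]
spool_tray 0.92 236 160 [0.622 0.21  0.   ]
tool_tray 0.89 394 164 [ 0.62  -0.214  0.   ]
dish 0.77 316 161 [ 0.625 -0.006  0.   ]
glue_jar 0.66 158 201 [0.508 0.411 0.   ]
wax_block 0.53 214 229 [0.438 0.261 0.   ]
```

Run:
```python
import cv2
a=cv2.imread('pics/top0.png')[100:300,120:500]; cv2.imwrite('pics/topc.png',cv2.resize(a,(760,400),interpolation=3))
```

```text
(no output)
```

View pics/topc.png

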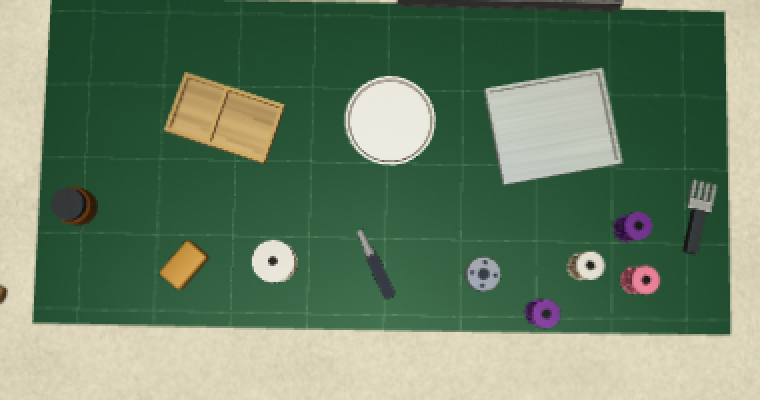

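View pics/side0.png

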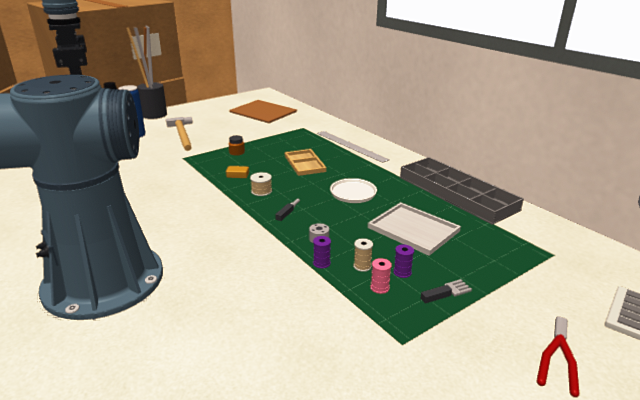

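The top view shows the wide spool at (257,230), the natural slim spool (top at about (415,232), between the purple and pink look-alikes) and the anvil at (362,237). The punch is at (308,233), the iron at (470,208), the dish at (315,160) and the metal tray at (397,163). The spool tray is at (232,158), its smaller bay on the left (+y).

```bash
cat > m.py <<'E'
from h import *
im=get_image('top'); px=im['pixels']
def world(mask,z):
    ys,xs=np.nonzero(mask); return ray(im,np.c_[xs,ys],z)[:,:2]
for n,z in dict(wide_spool=.042,slim_spool=.056,hole_punch=.012,pricking_iron=.010,anvil=.028,spool_tray=.014,tool_tray=.014,dish=.012,glue_jar=.049,wax_block=.022).items():
    for d in finder.masks_of('top',n)[:5]:
        m=d['pixels']; w=world(m,z)
        (c,s,a)=cv2.minAreaRect((w*1000).astype(np.float32))
        col=px[m].mean(0).round()
        print(n,round(d['confidence'],2),d['bbox'],'c',np.round(c),'size',np.round(s),'ang',round(a,1),col)
        if n in('hole_punch','pricking_iron'):
            g=px.max(2)<85; g&=m; print('  grip',world(g,z).mean(0).round(4),' head',world(m&(px.max(2)>110),z).mean(0).round(4))
# white tops of spools
hsv=cv2.cvtColor(px,cv2.COLOR_BGR2HSV)
for nm,(x0,y0,x1,y1),z in (('slim',(398,222,426,244),.056),('wide',(243,217,272,245),.042)):
    sub=np.zeros(px.shape[:2],bool); sub[y0:y1,x0:x1]=(hsv[y0:y1,x0:x1,1]<45)&(hsv[y0:y1,x0:x1,2]>150)
    w=world(sub,z); c,r=cv2.minEnclosingCircle((w*1000).astype(np.float32)); print(nm,np.round(c),r,w.mean(0).round(4))
# divider corners: spool tray crop corners
print(ray(im,[[212,136],[262,152],[252,181],[202,165],[233,146],[226,170]],.014).round(3))
E
python3 m.py
```

```text
wide_spool 0.92 [246.7, 218.6, 23.2, 22.5] c [436. 140.] size [51. 53.] ang 1.1 [197. 211. 214.]
slim_spool 0.81 [426.1, 206.5, 21.5, 16.9] c [ 487. -309.] size [34. 50.] ang 10.3 [105.  43.  85.]
slim_spool 0.61 [383.2, 249.6, 19.0, 16.3] c [ 376. -196.] size [32. 40.] ang 0.8 [128.  57. 107.]
slim_spool 0.53 [432.7, 230.5, 15.9, 14.3] c [ 419. -319.] size [30. 49.] ang 0.9 [118. 101. 183.]
slim_spool 0.47 [403.2, 222.6, 18.5, 17.2] c [ 436. -250.] size [33. 43.] ang 0.9 [156. 173. 178.]
hole_punch 0.44 [302.2, 219.1, 15.7, 28.2] c [435.  15.] size [92. 16.] ang 27.7 [85. 82. 76.]
  grip [0.4211 0.0079]  head [0.4609 0.0278]
pricking_iron 0.58 [462.7, 193.1, 16.8, 34.2] c [ 503. -411.] size [34. 95.] ang 74.9 [83. 88. 82.]
  grip [ 0.4915 -0.4085]  head [ 0.5293 -0.4181]
anvil 0.63 [353.5, 227.1, 18.8, 19.4] c [ 423. -124.] size [41. 41.] ang 0.9 [146. 139. 132.]
spool_tray 0.73 [201.9, 137.4, 62.2, 45.1] c [624. 217.] size [145.  83.] ang 73.0 [ 98. 154. 185.]
tool_tray 0.56 [361.8, 136.2, 65.4, 57.2] c [ 622. -217.] size [132. 161.] ang 11.4 [184. 195. 189.]
dish 0.64 [291.8, 137.4, 47.5, 43.8] c [624.  -0.] size [119. 117.] ang 45.5 [210. 220. 221.]
glue_jar 0.93 [147.7, 193.3, 20.0, 19.8] c [501. 396.] size [57. 46.] ang 65.1 [40. 49. 56.]
wax_block 0.81 [198.7, 219.9, 24.4, 24.7] c [430. 261.] size [43. 63.] ang 51.1 [ 60. 128. 161.]
wax_block 0.6 [247.6, 220.1, 20.4, 20.4] c [436. 144.] size [55. 53.] ang 46.4 [198. 212. 215.]
slim [ 435. -252.] 22.778120040893555 [ 0.4366 -0.2556]
wide [436. 141.] 28.294897079467773 [0.4356 0.1432]
[[0.683 0.272 0.014]
 [0.643 0.138 0.014]
 [0.565 0.162 0.014]
 [0.605 0.295 0.014]
 [0.657 0.215 0.014]
 [0.593 0.231 0.014]]
```

```bash
cat > to.py <<'E'
# usage: to.py x y z [tool-y angle deg]  -> turn units, then shift units in the turned tool frame
import sys; from h import *
a=[float(v) for v in sys.argv[1:]]
s=ctrl.sense(); M=rot(s['orientation']); p=s['tool_pos']; yaw=np.degrees(np.arctan2(M[1,1],M[0,1]))
tgt=a[3] if len(a)>3 else yaw
turn=-((tgt-yaw+180)%360-180)
Mn=M@R.from_euler('z',turn,degrees=True).as_matrix()
print('t',round(s['t'],2),'p',p.round(4),'yaw',yaw.round(1),'tilt',np.degrees(np.arccos(-M[2,2])).round(2),'q6',s['joint_pos'][5].round(2),'w',s['width'].round(4),'F',np.round(s['force'],1))
d=np.array(a[:3])-p
print('turn units',round(np.radians(turn)/.5,3),'shift units after',(Mn.T@d/.05).round(3),' before',(M.T@d/.05).round(3))
E
python3 to.py .436 .141 .17 -17
```

```text
Traceback (most recent call last):
  File "to.py", line 8, in <module>
    print('t',round(s['t'],2),'p',p.round(4),'yaw',yaw.round(1),'tilt',np.degrees(np.arccos(-M[2,2])).round(2),'q6',s['joint_pos'][5].round(2),'w',s['width'].round(4),'F',np.round(s['force'],1))
                                                                                                                                                   ^^^^^^^^^^^^^^^^
AttributeError: 'float' object has no attribute 'round'
```

```bash
sed -i "s/s\['width'\].round(4)/round(s['width'],4)/" to.py; python3 to.py .436 .141 .17 -17; python3 to.py .436 .141 .17
```

```text
t 1.25 p [0.1332 0.5594 0.2387] yaw 76.6 tilt 0.0 q6 -0.21 w 0.0882 F [-0.3  0.3 -0. ]
turn units 3.267 shift units after [-6.231  8.238  1.374]  before [-7.83  -6.737  1.374]
t 1.25 p [0.1332 0.5594 0.2387] yaw 76.6 tilt 0.0 q6 -0.21 w 0.0882 F [-0.3  0.3 -0. ]
turn units -0.0 shift units after [-7.83  -6.737  1.374]  before [-7.83  -6.737  1.374]
```

```bash
python3 -m handwheel '[[1,[-0.65,-0.56,0.05],0],[1,[-0.65,-0.56,0.05],0],[1,[-0.65,-0.56,0.05],0],[1,[-0.65,-0.56,0.05],0],[1,[-0.65,-0.56,0.05],0],[1,[-0.65,-0.56,0.05],0],[1,[-0.65,-0.56,0.05],0],[1,[-0.65,-0.56,0.05],0]]' 30
python3 -m handwheel '[[1,[-0.65,-0.56,0.05],0],[1,[-0.65,-0.56,0.05],0],[1,[-0.65,-0.56,0.05],0],[1,[-0.65,-0.56,0.05],0],[1,[0,0,0],0.29],[1,[0,0,0],0.29],[1,[0,0,0],0.29],[1,[0,0,0],0.29]]'
python3 -m handwheel '[[1,[0,0,0],0.29],[1,[0,0,0],0.29],[1,[0,0,0],0.29],[1,[0,0,0],0.29],[1,[0,0,0],0.29],[1,[0,0,0],0.29],[1,[0,0,0],0.29],[1,[0,0,0],0.08]]'
cat > w.py <<'E'
# wrist look: w.py name ztop picture
import sys; from h import *
n,z=sys.argv[1],float(sys.argv[2]); im=get_image('wrist'); px=im['pixels']
if len(sys.argv)>3: cv2.imwrite('pics/'+sys.argv[3],px)
for d in finder.masks_of('wrist',n)[:4]:
    ys,xs=np.nonzero(d['pixels']); w=ray(im,np.c_[xs,ys],z)[:,:2]
    c,s,a=cv2.minAreaRect((w*1000).astype(np.float32)); print(n,round(d['confidence'],2),np.round(d['bbox']),'rect',np.round(c,1),np.round(s,1),round(a,1),'mean',(1000*w.mean(0)).round(1),px[d['pixels']].mean(0).round())
    dark=d['pixels']&(px.max(2)<85)
    if dark.sum()>30:
        ys,xs=np.nonzero(dark); print('   dark mean',(1000*ray(im,np.c_[xs,ys],z)[:,:2].mean(0)).round(1))
E
python3 w.py wide_spool .042 w1.png; python3 to.py .436 .141 .018 -17
```

```text
t: 2.05
tool_pos: [0.335, 0.2798, 0.2189]
orientation: [0.366, 3.119, 0.001]
force: [0.6, -0.4, 0.7]
width: 0.0885
finger_force: 0.0
t: 2.85
tool_pos: [0.4349, 0.1419, 0.2088]
orientation: [1.253, 2.881, 0.0]
force: [0.5, -0.5, 0.3]
width: 0.0881
finger_force: 0.0
t: 3.65
tool_pos: [0.4348, 0.1422, 0.2088]
orientation: [2.531, 1.861, 0.0]
force: [-0.3, 0.0, 0.3]
width: 0.0881
finger_force: 0.0
wide_spool 0.97 [292. 148.  56.  55.] rect [437.4 145.1] [59.2 52. ] 71.4 mean [437.  145.2] [211. 224. 226.]
   dark mean [435.9 142.5]
t 3.75 p [0.4348 0.1422 0.2088] yaw -17.1 tilt 0.01 q6 0.35 w 0.0883 F [ 0.2  0.2 -0.3]
turn units -0.003 shift units after [-0.015  0.029  3.817]  before [-0.015  0.029  3.817]
```

View pics/w1.png

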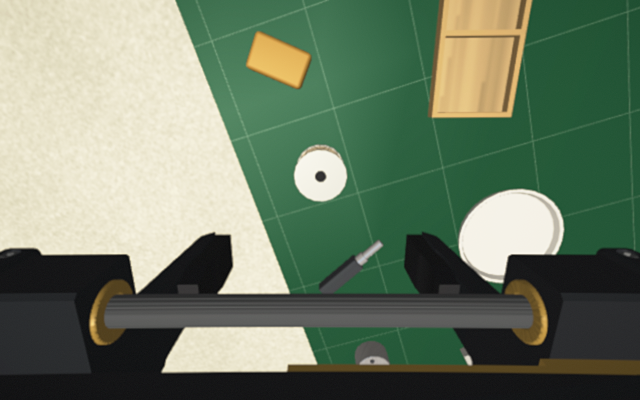

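The wrist view shows the wide spool at (320,176) and its hole where the TCP stands, within 1 mm. I'll descend and grip.

```bash
python3 -m handwheel '[[1,[0,0.02,0.9],0],[1,[0,0,0.9],0],[1,[0,0,0.9],0],[1,[0,0,0.7],0],[1,[0,0,0.41],0],[0,[0,0,0],0],[0,[0,0,0],0],[0,[0,0,0],0]]' 30
python3 -m handwheel '[[0,[0,0,0],0],[0,[0,0,0],0],[0,[0,0,0],0],[0,[0,0,-0.5],0],[0,[0,0,-0.9],0],[0,[0,0,-0.6],0],[0,[0,0,0],0]]'
python3 to.py .6157 .1898 .12 -17; python3 to.py .6157 .1898 .023 -17
```

```text
t: 4.55
tool_pos: [0.4371, 0.142, 0.0197]
orientation: [2.525, 1.867, 0.004]
force: [-0.7, -0.2, 0.8]
width: 0.0661
finger_force: 0.0
t: 5.25
tool_pos: [0.4391, 0.1422, 0.1228]
orientation: [2.522, 1.864, 0.012]
force: [-0.4, 0.1, -0.7]
width: 0.0534
finger_force: 30.0
t 5.25 p [0.4391 0.1422 0.1228] yaw -17.1 tilt 0.53 q6 0.35 w 0.0534 F [-0.4  0.1 -0.7]
turn units -0.002 shift units after [1.943 3.099 0.09 ]  before [1.946 3.097 0.09 ]
t 5.25 p [0.4391 0.1422 0.1228] yaw -17.1 tilt 0.53 q6 0.35 w 0.0534 F [-0.4  0.1 -0.7]
turn units -0.002 shift units after [1.937 3.082 2.03 ]  before [1.94 3.08 2.03]
```

```bash
python3 -m handwheel '[[0,[0.4,0.62,0],0],[0,[0.4,0.62,0],0],[0,[0.4,0.62,0],0],[0,[0.4,0.62,0],0],[0,[0.34,0.6,0],0],[0,[0,0,0],0],[0,[0,0,0],0]]'
python3 w.py wide_spool .042 w2.png;python3 w.py spool_tray .014;  python3 to.py .6157 .1898 .023 -17
python3 - <<'E'
from h import *
im=get_image('top'); cv2.imwrite('pics/t2.png',cv2.resize(im['pixels'][100:220,150:330],(720,480),interpolation=3))
E
```

```text
t: 5.95
tool_pos: [0.6103, 0.1892, 0.1162]
orientation: [-2.525, -1.866, 0.004]
force: [-0.3, -0.0, -1.0]
width: 0.0528
finger_force: 30.0
spool_tray 0.76 [271.  61. 115. 179.] rect [624.8 216.1] [138.2  81.8] 72.6 mean [631.4 233.4] [127. 191. 221.]
spool_tray 0.44 [ 32. 142.  96.  68.] rect [430.9 261.2] [44.  66.7] 49.7 mean [430.6 261.7] [ 60. 135. 180.]
   dark mean [444.4 258.9]
spool_tray 0.4 [257. 195. 121. 101.] rect [595.7 145.2] [ 96.3 106.1] 71.7 mean [593.9 141.3] [188. 202. 207.]
   dark mean [586.8 117.9]
t 6.15 p [0.6101 0.1892 0.1179] yaw -17.1 tilt 0.07 q6 0.41 w 0.0532 F [-0.8  0.8 -0.5]
turn units -0.002 shift units after [0.044 0.106 1.897]  before [0.045 0.106 1.897]
```

View pics/w2.png

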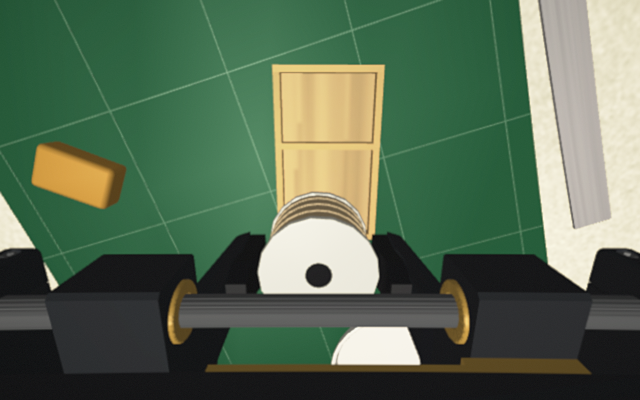

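The wrist picture shows the spool held upright in front of the aligned tray, whose measured rectangle of 138 x 82 mm matches the given size. Next I lower it into the larger bay.

```bash
python3 -m handwheel '[[0,[0.04,0.1,0.6],0],[0,[0,0,0.6],0],[0,[0,0,0.4],0],[0,[0,0,0.2],0],[0,[0,0,0.06],0],[0,[0,0,0],0],[0,[0,0,0],0]]'
python3 to.py .6157 .1898 .023 -17
```

```text
t: 6.9
tool_pos: [0.6177, 0.19, 0.0267]
orientation: [2.526, 1.866, 0.003]
force: [0.4, 0.5, 0.2]
width: 0.0531
finger_force: 30.0
t 6.9 p [0.6177 0.19   0.0267] yaw -17.1 tilt 0.13 q6 0.41 w 0.0531 F [0.4 0.5 0.2]
turn units -0.002 shift units after [-0.016 -0.038  0.074]  before [-0.016 -0.038  0.074]
```

```bash
python3 -m handwheel '[[0,[0,-0.03,0.05],0],[0,[0,0,0],0],[0,[0,0,0.03],0],[0,[0,0,0],0],[0,[0,0,0],0]]'
python3 to.py .6157 .1898 .023 -17
```

```text
t: 7.4
tool_pos: [0.616, 0.1905, 0.0236]
orientation: [2.526, 1.867, 0.002]
force: [-6.2, -0.5, 12.2]
width: 0.0535
finger_force: 30.0
t 7.4 p [0.616  0.1905 0.0236] yaw -17.1 tilt 0.07 q6 0.41 w 0.0535 F [-6.2 -0.5 12.2]
turn units -0.002 shift units after [-0.014 -0.001  0.011]  before [-0.014 -0.001  0.011]
```

```bash
python3 -m handwheel '[[0.75,[0,0,0],0],[0.75,[0,0,0],0],[0.75,[0,0,0],0],[0.75,[0,0,-0.3],0],[0.75,[0,0,-0.9],0],[0.75,[0,0,-0.9],0],[0.75,[0,0,-0.7],0],[0.75,[0,0,0],0]]'
python3 to.py .436 -.254 .17 -17
```

```text
t: 8.2
tool_pos: [0.6194, 0.1909, 0.1694]
orientation: [2.521, 1.864, 0.017]
force: [0.5, -0.8, 0.2]
width: 0.0661
finger_force: 0.0
t 8.2 p [0.6194 0.1909 0.1694] yaw -17.1 tilt 0.71 q6 0.41 w 0.0661 F [ 0.5 -0.8  0.2]
turn units -0.002 shift units after [-9.58  -0.906 -0.07 ]  before [-9.581 -0.895 -0.07 ]
```

```bash
python3 -m handwheel '[[0.75,[-0.9,-0.08,0],0],[0.75,[-0.9,-0.08,0],0],[0.75,[-0.9,-0.08,0],0],[0.75,[-0.9,-0.08,0],0],[0.75,[-0.9,-0.08,0],0],[0.75,[-0.9,-0.08,0],0],[0.75,[-0.9,-0.08,0],0],[0.75,[-0.9,-0.08,0],0]]'
python3 -m handwheel '[[0.75,[-0.9,-0.08,0],0],[0.75,[-0.9,-0.08,0],0],[0.75,[-0.58,-0.1,0],0],[0.75,[0,0,0],0],[0.75,[0,0,0],0]]'
python3 w.py slim_spool .056 w3.png; python3 to.py .436 -.254 .02 -17
```

```text
t: 9.0
tool_pos: [0.4779, -0.1458, 0.1614]
orientation: [2.526, 1.867, 0.0]
force: [0.9, -0.6, -0.2]
width: 0.0661
finger_force: 0.0
t: 9.5
tool_pos: [0.4313, -0.2544, 0.1611]
orientation: [-2.528, -1.864, -0.001]
force: [0.1, 0.5, -0.7]
width: 0.066
finger_force: 0.0
slim_spool 0.95 [213. 124.  53.  50.] rect [ 380.9 -198.9] [45.5 35.2] 26.6 mean [ 381.3 -199.8] [157.  84. 137.]
   dark mean [ 380.7 -200.9]
slim_spool 0.85 [304. 162.  49.  52.] rect [ 439.  -252.6] [45.4 34.1] 72.8 mean [ 438.6 -252.5] [186. 201. 205.]
   dark mean [ 437.2 -257.4]
slim_spool 0.72 [373. 203.  52.  41.] rect [ 489.5 -300.4] [31.9 47.2] 65.2 mean [ 485.5 -298.2] [108.  43.  89.]
   dark mean [ 483.4 -295.6]
slim_spool 0.67 [312. 231.  38.  57.] rect [ 424.  -316.8] [54.9 34.1] 72.8 mean [ 423.2 -316.6] [128. 110. 190.]
   dark mean [ 420.  -327.9]
t 9.6 p [ 0.4319 -0.2533  0.1611] yaw -17.0 tilt 0.04 q6 -0.47 w 0.0657 F [-0.4  0.5 -1.6]
turn units -0.001 shift units after [0.01  0.084 2.821]  before [0.01  0.084 2.821]
```

View pics/w3.png

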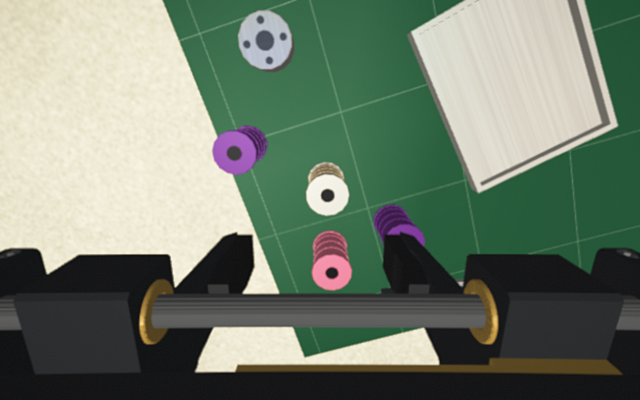

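The natural spool's hole is at (327,195), about (0.437,-0.257). The right finger would pass close to the purple spool at (405,230), so I'll turn to yaw 10° before descending.

```bash
python3 -m handwheel '[[0.75,[0,0,0],-0.27],[0.75,[0,0,0],-0.27],[0.75,[0,0,0],-0.27],[0.75,[0,0,0],-0.13],[0.75,[0,0,0],0]]'
python3 to.py .437 -.256 .02
```

```text
t: 10.1
tool_pos: [0.4322, -0.253, 0.1612]
orientation: [-2.019, -2.407, -0.0]
force: [-0.0, -0.3, -0.1]
width: 0.0663
finger_force: 0.0
t 10.1 p [ 0.4322 -0.253   0.1612] yaw 10.0 tilt 0.02 q6 -0.94 w 0.0663 F [-0.  -0.3 -0.1]
turn units -0.0 shift units after [-0.078  0.083  2.823]  before [-0.078  0.083  2.823]
```

```bash
python3 -m handwheel '[[0.75,[-0.08,0.08,0.7],0],[0.75,[0,0,0.8],0],[0.75,[0,0,0.7],0],[0.75,[0,0,0.42],0],[0.75,[0,0,0.2],0],[0,[0,0,0],0],[0,[0,0,0],0],[0,[0,0,0],0]]' 25
python3 -m handwheel '[[0,[0,0,0],0],[0,[0,0,0],0],[0,[0,0,0],0],[0,[0,0,-0.5],0],[0,[0,0,-0.9],0],[0,[0,0,-0.9],0],[0,[0,0,-0.5],0],[0,[0,0,0],0]]'
python3 to.py .6352 .2538 .14 -17.2
```

```text
t: 10.9
tool_pos: [0.4374, -0.2584, 0.0217]
orientation: [2.021, 2.402, -0.0]
force: [-0.2, -0.9, 0.2]
width: 0.0441
finger_force: 0.0
t: 11.7
tool_pos: [0.4384, -0.2597, 0.1648]
orientation: [2.017, 2.397, -0.001]
force: [0.9, -0.6, -0.6]
width: 0.0351
finger_force: 25.0
t 11.7 p [ 0.4384 -0.2597  0.1648] yaw 9.9 tilt 0.5 q6 -0.94 w 0.0351 F [ 0.9 -0.6 -0.6]
turn units 0.944 shift units after [10.976  0.719  0.459]  before [9.448 5.632 0.459]
```

```bash
python3 -m handwheel '[[0,[0,0,0],0.27],[0,[0,0,0],0.27],[0,[0,0,0],0.27],[0,[0,0,0],0.13],[0,[0.9,0.06,0],0],[0,[0.9,0.06,0],0],[0,[0.9,0.06,0],0],[0,[0.9,0.06,0],0]]'
python3 -m handwheel '[[0,[0.9,0.06,0],0],[0,[0.9,0.06,0],0],[0,[0.9,0.06,0],0],[0,[0.9,0.06,0],0],[0,[0.9,0.06,0],0],[0,[0.9,0.06,0],0],[0,[0.9,0.06,0],0],[0,[0.9,0.06,0],0]]'
python3 -m handwheel '[[0,[0.15,0,0.2],0],[0,[0,0,0],0],[0,[0,0,0],0]]'
python3 w.py wide_spool .046;python3 w.py slim_spool .19; python3 to.py .6352 .2538 .025 -17.2
```

```text
t: 12.5
tool_pos: [0.5, -0.0873, 0.1587]
orientation: [-2.526, -1.865, 0.002]
force: [0.4, -0.3, 0.3]
width: 0.0353
finger_force: 25.0
t: 13.3
tool_pos: [0.6287, 0.2495, 0.1581]
orientation: [-2.526, -1.866, 0.004]
force: [1.2, -0.9, 0.6]
width: 0.0351
finger_force: 25.0
t: 13.6
tool_pos: [0.6301, 0.2539, 0.1482]
orientation: [-2.526, -1.866, 0.006]
force: [0.2, -0.6, -0.7]
width: 0.0349
finger_force: 25.0
wide_spool 0.24 [58. 18. 96. 71.] rect [513.5 399.6] [44.8 67.5] 63.9 mean [513.2 400. ] [54. 65. 73.]
   dark mean [511.8 400.7]
slim_spool 0.96 [273. 207.  93.  85.] rect [637.  273.3] [35.2 33.1] 72.9 mean [636.2 271.6] [148. 166. 173.]
   dark mean [632.5 259.3]
t 13.8 p [0.6316 0.2537 0.1506] yaw -17.2 tilt 0.02 q6 0.51 w 0.0354 F [ 0.1 -0.2  0.1]
turn units 0.001 shift units after [0.024 0.067 2.511]  before [0.024 0.067 2.511]
```

```bash
python3 -m handwheel '[[0,[-0.03,0.06,0.8],0],[0,[0,0,0.8],0],[0,[0,0,0.5],0],[0,[0,0,0.25],0],[0,[0,0,0.1],0],[0,[0,0,0],0],[0,[0,0,0],0]]'
python3 to.py .6352 .2538 .025 -17.2
```

```text
t: 14.5
tool_pos: [0.6353, 0.253, 0.0297]
orientation: [2.526, 1.866, 0.004]
force: [-0.0, -0.6, 0.1]
width: 0.0353
finger_force: 25.0
t 14.5 p [0.6353 0.253  0.0297] yaw -17.1 tilt 0.17 q6 0.5 w 0.0353 F [-0.  -0.6  0.1]
turn units 0.004 shift units after [ 0.015 -0.007  0.094]  before [ 0.015 -0.007  0.094]
```

```bash
python3 -m handwheel '[[0,[0,0,0.06],0],[0,[0,0,0],0],[0,[0,0,0.03],0],[0,[0,0,0],0],[0,[0,0,0],0]]'
python3 to.py .6352 .2538 .025 -17.2
```

```text
t: 15.0
tool_pos: [0.6345, 0.2531, 0.0255]
orientation: [2.526, 1.867, 0.002]
force: [-4.3, -1.0, 10.2]
width: 0.0353
finger_force: 25.0
t 15.0 p [0.6345 0.2531 0.0255] yaw -17.1 tilt 0.08 q6 0.5 w 0.0353 F [-4.3 -1.  10.2]
turn units 0.005 shift units after [0.018 0.008 0.011]  before [0.018 0.008 0.011]
```

```bash
python3 -m handwheel '[[0.7,[0,0,0],0],[0.7,[0,0,0],0],[0.7,[0,0,0],0],[0.7,[0,0,-0.3],0],[0.7,[0,0,-0.9],0],[0.7,[0,0,-0.9],0],[0.7,[0,0,-0.7],0],[0.7,[0,0,0],0]]'
python3 to.py .423 -.124 .15 -17
```

```text
t: 15.8
tool_pos: [0.6379, 0.2538, 0.1719]
orientation: [2.522, 1.864, 0.018]
force: [0.6, -0.6, 0.5]
width: 0.0614
finger_force: 0.0
t 15.8 p [0.6379 0.2538 0.1719] yaw -17.1 tilt 0.73 q6 0.5 w 0.0614 F [ 0.6 -0.6  0.5]
turn units -0.002 shift units after [-8.485 -1.906  0.364]  before [-8.487 -1.896  0.364]
```

```bash
python3 -m handwheel '[[0.7,[-0.85,-0.18,0],0],[0.7,[-0.85,-0.18,0],0],[0.7,[-0.85,-0.18,0],0],[0.7,[-0.85,-0.18,0],0],[0.7,[-0.85,-0.18,0],0],[0.7,[-0.85,-0.18,0],0],[0.7,[-0.85,-0.18,0],0],[0.7,[-0.85,-0.18,0],0]]'
python3 -m handwheel '[[0.7,[-0.85,-0.18,0],0],[0.7,[-0.85,-0.18,0],0],[0.7,[0,0,0],0],[0.7,[0,0,0],0]]'
python3 w.py anvil .028; python3 to.py .423 -.124 .008 -17
python3 - <<'E'
from h import *
im=get_image('top'); cv2.imwrite('pics/t3.png',cv2.resize(im['pixels'][110:260,190:400],(700,500),interpolation=3))
E
```

```text
t: 16.6
tool_pos: [0.464, -0.0522, 0.1634]
orientation: [2.526, 1.867, 0.0]
force: [0.0, -0.9, 0.6]
width: 0.0616
finger_force: 0.0
t: 17.0
tool_pos: [0.4228, -0.1276, 0.1634]
orientation: [2.529, 1.863, 0.001]
force: [0.0, -0.1, 0.3]
width: 0.0617
finger_force: 0.0
anvil 0.63 [298. 156.  44.  48.] rect [ 425.8 -123.7] [47.2 42.5] 72.7 mean [ 425.7 -123.7] [162. 163. 157.]
t 17.1 p [ 0.4234 -0.1263  0.1632] yaw -17.0 tilt 0.02 q6 -0.26 w 0.0615 F [-0.6  0.1 -0.4]
turn units -0.002 shift units after [ 0.04  -0.02   3.105]  before [ 0.04  -0.02   3.105]
```

View pics/t3.png

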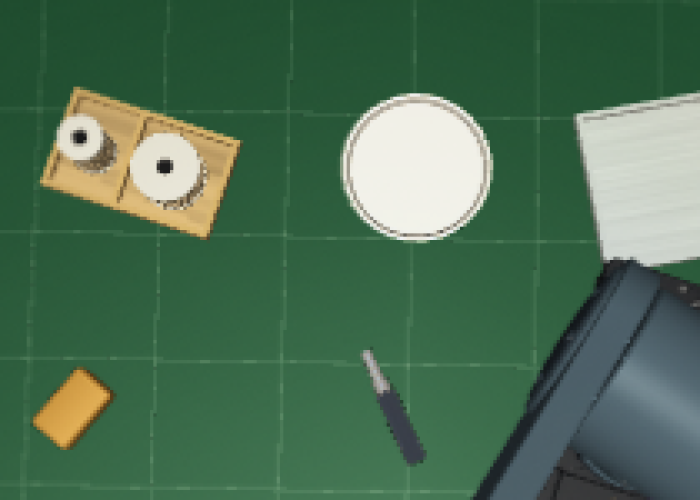

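Both spools stand upright in their bays, with the holes at crop (165,167) and (79,137). I'll check them numerically while picking up the anvil.

```bash
python3 -m handwheel '[[0.7,[0.03,0,0.8],0],[0.7,[0,0,0.8],0],[0.7,[0,0,0.7],0],[0.7,[0,0,0.5],0],[0.7,[0,0,0.24],0],[0,[0,0,0],0],[0,[0,0,0],0],[0,[0,0,0],0]]' 45
python3 -m handwheel '[[0,[0,0,0],0],[0,[0,0,0],0],[0,[0,0,0],0],[0,[0,0,-0.5],0],[0,[0,0,-0.9],0],[0,[0,0,-0.6],0],[0,[0,0,0],0]]'
python3 - <<'E'
from h import *
im=get_image('top'); c=np.array([.624,.217]); ty=np.array([-.296,-.955]); tx=np.array([ty[1],-ty[0]])
for uv,z in (((239.5,160.1),.046),((213.7,151.1),.06)):
    w=ray(im,[uv],z)[0,:2]; print(w, (w-c)@tx,(w-c)@ty)
E
python3 to.py .624 0 .1 -17
```

```text
t: 17.95
tool_pos: [0.4248, -0.126, 0.0125]
orientation: [2.524, 1.866, 0.002]
force: [1.4, 0.5, -3.2]
width: 0.0429
finger_force: 45.0
t: 18.65
tool_pos: [0.4259, -0.1272, 0.1151]
orientation: [2.521, 1.863, 0.004]
force: [0.5, -0.3, -2.1]
width: 0.0432
finger_force: 45.0
[0.61361814 0.19085391] 0.00217543657331851 0.028042550357361473
[0.63284959 0.25468199] 0.002702511058542606 -0.038605777825343836
t 18.7 p [ 0.4245 -0.1264  0.1127] yaw -17.1 tilt 0.24 q6 -0.26 w 0.0432 F [-0.5  0.  -5.2]
turn units -0.003 shift units after [3.584 3.076 0.262]  before [3.588 3.071 0.262]
```

```bash
python3 -m handwheel '[[0,[0.6,0.51,0],0],[0,[0.6,0.51,0],0],[0,[0.6,0.51,0],0],[0,[0.6,0.51,0],0],[0,[0.6,0.51,0],0],[0,[0.6,0.51,0.4],0],[0,[0,0,0.6],0],[0,[0,0,0.4],0]]'
python3 -m handwheel '[[0,[0,0,0.3],0],[0,[0,0,0.05],0],[0,[0,0,0],0],[0,[0,0,0],0]]'
python3 to.py .624 0 .0155 -17
```

```text
t: 19.5
tool_pos: [0.6202, 0.0029, 0.0359]
orientation: [-2.521, -1.866, 0.007]
force: [-0.9, 0.2, -3.1]
width: 0.0432
finger_force: 45.0
t: 19.9
tool_pos: [0.6233, 0.0011, 0.0246]
orientation: [2.526, 1.866, 0.002]
force: [1.0, -0.1, -3.8]
width: 0.043
finger_force: 45.0
t 19.9 p [0.6233 0.0011 0.0246] yaw -17.1 tilt 0.09 q6 0.11 w 0.043 F [ 1.  -0.1 -3.8]
turn units -0.003 shift units after [-0.017  0.02   0.182]  before [-0.017  0.02   0.182]
```

```bash
python3 -m handwheel '[[0,[0,0,0.1],0],[0,[0,0,0.05],0],[0,[0,0,0],0],[0,[0,0,0.02],0],[0,[0,0,0],0],[0,[0,0,0],0]]'
python3 to.py .624 0 .0155 -17
```

```text
t: 20.5
tool_pos: [0.6229, 0.0015, 0.0163]
orientation: [2.526, 1.867, 0.0]
force: [-3.2, 0.4, 5.4]
width: 0.0431
finger_force: 45.0
t 20.5 p [0.6229 0.0015 0.0163] yaw -17.1 tilt 0.03 q6 0.11 w 0.0431 F [-3.2  0.4  5.4]
turn units -0.002 shift units after [-0.021  0.029  0.016]  before [-0.021  0.029  0.016]
```

```bash
python3 -m handwheel '[[0.65,[0,0,0],0],[0.65,[0,0,0],0],[0.65,[0,0,0],0],[0.65,[0,0,-0.3],0],[0.65,[0,0,-0.9],0],[0.65,[0,0,-0.9],0],[0.65,[0,0,-0.6],0],[0.65,[0,0,0],0]]'
python3 to.py .4253 .01 .15 -62.5
```

```text
t: 21.3
tool_pos: [0.6264, 0.001, 0.1575]
orientation: [2.52, 1.862, 0.012]
force: [0.5, 0.0, 0.8]
width: 0.0574
finger_force: 0.0
t 21.3 p [0.6264 0.001  0.1575] yaw -17.1 tilt 0.65 q6 0.11 w 0.0574 F [0.5 0.  0.8]
turn units 1.586 shift units after [-3.485 -2.018  0.104]  before [-1.008 -3.899  0.104]
```

```bash
python3 -m handwheel '[[0.6,[-0.2,-0.78,0],0],[0.6,[-0.2,-0.78,0],0],[0.6,[-0.2,-0.78,0],0],[0.6,[-0.2,-0.78,0],0],[0.6,[-0.2,-0.78,0],0.27],[0.6,[0,0,0],0.27],[0.6,[0,0,0],0.27],[0.6,[0,0,0],0.27]]'
python3 -m handwheel '[[0.6,[0,0,0],0.27],[0.6,[0,0,0],0.24],[0.6,[0,0,0],0],[0.6,[0,0,0],0]]'
python3 w.py hole_punch .012 w4.png; python3 to.py .4253 .01 .003 -62.5
```

```text
t: 22.1
tool_pos: [0.4209, 0.0111, 0.1501]
orientation: [-2.936, -1.117, 0.0]
force: [0.3, 0.2, -0.4]
width: 0.0532
finger_force: 0.0
t: 22.5
tool_pos: [0.4212, 0.0111, 0.15]
orientation: [-3.051, -0.748, 0.001]
force: [0.1, -0.1, -0.3]
width: 0.0529
finger_force: 0.0
hole_punch 0.93 [316. 116.  20. 101.] rect [435.7  13.6] [97.9 16.4] 26.4 mean [432.9  12.2] [110. 108. 103.]
   dark mean [425.7   6.1]
t 22.6 p [0.4214 0.011  0.1501] yaw -62.5 tilt 0.02 q6 0.83 w 0.053 F [ 0.4 -0.2 -0.1]
turn units 0.0 shift units after [0.06  0.055 2.942]  before [0.06  0.055 2.942]
```

View pics/w4.png

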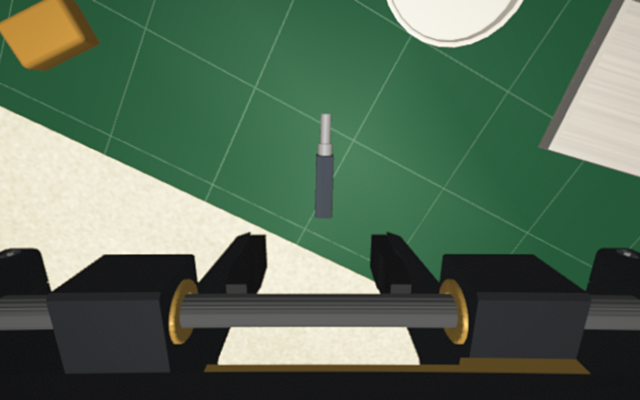

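The punch lies along the tool's x axis at (325,165), with its grip between rows 155 and 217, which agrees with the top view.

```bash
python3 -m handwheel '[[0.6,[0.06,0.08,0.8],0.04],[0.6,[0,0,0.8],0],[0.6,[0,0,0.6],0],[0.6,[0,0,0.4],0],[0.6,[0,0,0.2],0],[0.6,[0,0,0.09],0],[0.6,[0,0,0],0],[0.6,[0,0,0],0]]' 40
python3 to.py .4258 .0087 .004
```

```text
t: 23.4
tool_pos: [0.4269, 0.0086, 0.0066]
orientation: [3.059, 0.713, 0.002]
force: [-0.9, -1.0, 0.9]
width: 0.0528
finger_force: 0.0
t 23.4 p [0.4269 0.0086 0.0066] yaw -63.7 tilt 0.1 q6 0.85 w 0.0528 F [-0.9 -1.   0.9]
turn units -0.0 shift units after [-0.02  -0.011  0.052]  before [-0.02  -0.011  0.052]
```

```bash
python3 -m handwheel '[[0.6,[0,0,0.02],0],[0,[0,0,0],0],[0,[0,0,0],0],[0,[0,0,0],0],[0,[0,0,0],0],[0,[0,0,0],0],[0,[0,0,-0.4],0],[0,[0,0,-0.9],0]]' 40
python3 -m handwheel '[[0,[0,0,-0.7],0],[0,[0,0,0],0.27],[0,[0,0,0],0.25],[0,[0,0,0],0]]'
python3 to.py .604 -.183 .1 -78.6
```

```text
t: 24.2
tool_pos: [0.4226, 0.0096, 0.0674]
orientation: [-3.056, -0.711, 0.012]
force: [1.7, 0.1, -1.0]
width: 0.0155
finger_force: 40.0
t: 24.6
tool_pos: [0.4259, 0.0089, 0.1048]
orientation: [3.126, 0.309, 0.0]
force: [0.4, 0.2, -1.5]
width: 0.0158
finger_force: 40.0
t 24.6 p [0.4259 0.0089 0.1048] yaw -78.7 tilt 0.01 q6 1.11 w 0.0158 F [ 0.4  0.2 -1.5]
turn units -0.004 shift units after [2.734 4.466 0.097]  before [2.744 4.46  0.097]
```

```bash
python3 -m handwheel '[[0,[0.39,0.64,0],0],[0,[0.39,0.64,0],0],[0,[0.39,0.64,0],0],[0,[0.39,0.64,0],0],[0,[0.39,0.64,0],0],[0,[0.39,0.64,0],0],[0,[0.39,0.64,0],0],[0,[0,0,0],0]]'
python3 -m handwheel '[[0,[0,0,0],0],[0,[0,0,0],0]]'
python3 w.py tool_tray .014 w5.png; python3 to.py .604 -.183 .012 -78.6
```

```text
t: 25.4
tool_pos: [0.6059, -0.1877, 0.1039]
orientation: [3.125, 0.311, 0.002]
force: [0.8, 0.9, -0.9]
width: 0.0153
finger_force: 40.0
t: 25.6
tool_pos: [0.6027, -0.1829, 0.1037]
orientation: [-3.124, -0.313, 0.003]
force: [0.5, -0.1, -0.8]
width: 0.0152
finger_force: 40.0
tool_tray 0.79 [265.  94. 224. 162.] rect [ 624.6 -218.6] [125.7 161.1] 10.8 mean [ 635.4 -222.8] [209. 214. 208.]
   dark mean [ 572.7 -264.3]
t 25.7 p [ 0.6031 -0.1828  0.1044] yaw -78.6 tilt 0.07 q6 0.89 w 0.0153 F [ 0.5 -0.1 -0.4]
turn units 0.001 shift units after [0.019 0.009 1.847]  before [0.019 0.009 1.847]
```

View pics/w5.png

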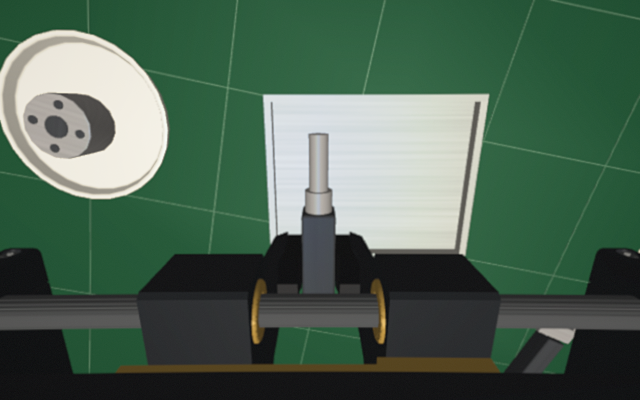

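The punch is held level and parallel to the metal tray's side, and the anvil lies flat in the dish at (57,125). Now I lower the punch.

```bash
python3 -m handwheel '[[0,[0.02,0,0.6],0],[0,[0,0,0.6],0],[0,[0,0,0.4],0],[0,[0,0,0.17],0],[0,[0,0,0],0],[0,[0,0,0],0],[0,[0,0,0],0]]'
python3 to.py .604 -.183 .010 -78.6
```

```text
t: 26.4
tool_pos: [0.606, -0.1842, 0.018]
orientation: [3.125, 0.311, 0.004]
force: [-0.3, 0.2, -2.0]
width: 0.0155
finger_force: 40.0
t 26.4 p [ 0.606  -0.1842  0.018 ] yaw -78.6 tilt 0.16 q6 0.89 w 0.0155 F [-0.3  0.2 -2. ]
turn units -0.002 shift units after [-0.035 -0.032  0.159]  before [-0.035 -0.032  0.159]
```

```bash
python3 -m handwheel '[[0,[0,0,0.08],0],[0,[0,0,0.04],0],[0,[0,0,0],0],[0,[0,0,0.02],0],[0,[0,0,0],0],[0,[0,0,0],0]]'
python3 to.py .604 -.183 .010 -78.6
```

```text
t: 27.0
tool_pos: [0.6048, -0.1838, 0.0098]
orientation: [-3.126, -0.31, 0.0]
force: [-3.7, 1.6, 6.1]
width: 0.0156
finger_force: 40.0
t 27.0 p [ 0.6048 -0.1838  0.0098] yaw -78.7 tilt 0.02 q6 0.89 w 0.0156 F [-3.7  1.6  6.1]
turn units -0.002 shift units after [-0.013 -0.019 -0.005]  before [-0.013 -0.019 -0.005]
```

```bash
python3 -m handwheel '[[0.33,[0,0,0],0],[0.33,[0,0,0],0],[0.33,[0,0,0],0],[0.33,[0,0,-0.3],0],[0.33,[0,0,-0.9],0],[0.33,[0,0,-0.9],0],[0.33,[0,0,-0.7],0],[0.33,[0,0,0],0]]'
python3 to.py .4914 -.408 .15 -104.7
```

```text
t: 27.8
tool_pos: [0.6087, -0.1856, 0.1573]
orientation: [3.119, 0.31, 0.016]
force: [1.2, -0.1, 0.2]
width: 0.0289
finger_force: 0.0
t 27.8 p [ 0.6087 -0.1856  0.1573] yaw -78.7 tilt 0.72 q6 0.89 w 0.0289 F [ 1.2 -0.1  0.2]
turn units 0.909 shift units after [-1.143  4.897  0.146]  before [-3.177  3.898  0.146]
```

```bash
python3 -m handwheel '[[0.6,[-0.53,0.65,0],0],[0.6,[-0.53,0.65,0],0],[0.6,[-0.53,0.65,0],0],[0.6,[-0.53,0.65,0],0],[0.6,[-0.53,0.65,0],0],[0.6,[-0.5,0.62,0],0],[0.6,[0,0,0],0.27],[0.6,[0,0,0],0.27]]'
python3 -m handwheel '[[0.6,[0,0,0],0.27],[0.6,[0,0,0],0.1],[0.6,[0,0,0],0],[0.6,[0,0,0],0]]'
python3 w.py pricking_iron .010 w6.png; python3 to.py .4914 -.408 .005 -104.7
python3 - <<'E'
from h import *
im=get_image('wrist'); px=im['pixels'].copy()
for d in finder.masks_of('wrist','pricking_iron')[:1]:
    m=d['pixels']; print(px[m].max(1).min(),px[m].max(1).max())
    g=m&(px.max(2)<110); ys,xs=np.nonzero(g); w=ray(im,np.c_[xs,ys],.016)[:,:2]
    print(cv2.minAreaRect((w*1000).astype(np.float32)))
E
```

```text
t: 28.6
tool_pos: [0.4873, -0.4058, 0.1491]
orientation: [-3.139, 0.126, 0.0]
force: [-0.1, 0.7, 0.7]
width: 0.053
finger_force: 0.0
t: 29.0
tool_pos: [0.4884, -0.4043, 0.1492]
orientation: [-3.116, 0.4, 0.0]
force: [-0.7, 0.1, -0.6]
width: 0.053
finger_force: 0.0
pricking_iron 0.63 [305. 109.  35. 107.] rect [ 503.8 -412.1] [30.9 98.1] 76.5 mean [ 507.8 -413.5] [146. 136. 129.]
   dark mean [ 491.3 -408.5]
t 29.1 p [ 0.4884 -0.4043  0.1492] yaw -104.7 tilt 0.01 q6 0.95 w 0.053 F [-0.9 -0.3 -0.3]
turn units 0.001 shift units after [0.076 0.056 2.884]  before [0.076 0.056 2.884]
58 217
((493.5426025390625, -410.0998840332031), (15.891132354736328, 72.88349151611328), 77.27747344970703)
```

View pics/w6.png

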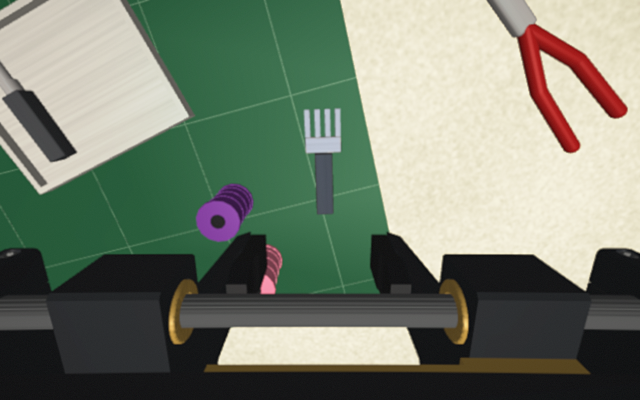

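The iron lies at (323,160) along the tool's x axis, its grip between rows 153 and 213 and clear of the neighbouring spools.

```bash
python3 -m handwheel '[[0.6,[0.1,0.08,0.8],-0.05],[0.6,[0,0,0.8],0],[0.6,[0,0,0.6],0],[0.6,[0,0,0.4],0],[0.6,[0,0,0.2],0],[0.6,[0,0,0.08],0],[0.6,[0,0,0],0],[0.6,[0,0,0],0]]' 40
python3 to.py .4921 -.4093 .005
```

```text
t: 30.0
tool_pos: [0.4931, -0.4104, 0.0067]
orientation: [3.119, -0.364, 0.003]
force: [-0.4, -0.1, -0.1]
width: 0.053
finger_force: 0.0
t 30.0 p [ 0.4931 -0.4104  0.0067] yaw -103.3 tilt 0.14 q6 0.92 w 0.053 F [-0.4 -0.1 -0.1]
turn units -0.0 shift units after [-0.024 -0.018  0.034]  before [-0.024 -0.018  0.034]
```

```bash
python3 -m handwheel '[[0.6,[0,0,0.02],0],[0,[0,0,0],0],[0,[0,0,0],0],[0,[0,0,0],0],[0,[0,0,0],0],[0,[0,0,0],0],[0,[0,0,-0.4],0],[0,[0,0,-0.9],0]]' 40
python3 -m handwheel '[[0,[0,0,-0.8],0],[0,[0,0,0],-0.27],[0,[0,0,0],-0.27],[0,[0,0,0],-0.27],[0,[0,0,0],-0.05],[0,[0,0,0],0]]'
python3 to.py .618 -.256 .1 -78.6
```

```text
t: 30.8
tool_pos: [0.4896, -0.4066, 0.065]
orientation: [-3.114, 0.363, 0.011]
force: [0.9, -0.4, -2.0]
width: 0.0161
finger_force: 40.0
t: 31.4
tool_pos: [0.4921, -0.4094, 0.1089]
orientation: [-3.126, -0.306, 0.001]
force: [0.2, 0.9, -1.6]
width: 0.0154
finger_force: 40.0
t 31.4 p [ 0.4921 -0.4094  0.1089] yaw -78.8 tilt 0.04 q6 0.5 w 0.0154 F [ 0.2  0.9 -1.6]
turn units -0.007 shift units after [ 3.075 -2.51   0.177]  before [ 3.066 -2.52   0.177]
```

```bash
python3 -m handwheel '[[0,[0.51,-0.42,0],0],[0,[0.51,-0.42,0],0],[0,[0.51,-0.42,0],0],[0,[0.51,-0.42,0],0],[0,[0.51,-0.42,0],0],[0,[0.51,-0.42,0],0],[0,[0,0,0],0],[0,[0,0,0],0]]'
python3 w.py tool_tray .014 w7.png; python3 to.py .618 -.256 .012 -78.6
```

```text
t: 32.2
tool_pos: [0.6176, -0.2553, 0.1088]
orientation: [-3.126, -0.31, 0.001]
force: [0.6, -1.3, -1.8]
width: 0.0154
finger_force: 40.0
tool_tray 0.58 [160.  94. 225. 161.] rect [ 623.8 -219.2] [128.5 160.9] 11.3 mean [ 634.7 -211. ] [218. 220. 214.]
   dark mean [ 580.7 -248.4]
t 32.3 p [ 0.617  -0.2566  0.1089] yaw -78.8 tilt 0.04 q6 0.8 w 0.0155 F [-0.1  0.3 -1.3]
turn units -0.006 shift units after [ 0.024 -0.008  1.939]  before [ 0.024 -0.008  1.939]
```

View pics/w7.png

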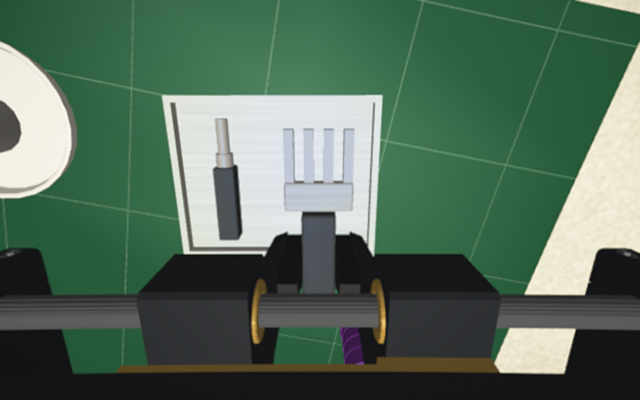

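The punch lies flat in the tray at (227,180). The held iron is parallel to it with room on both sides, so I lower it.

```bash
python3 -m handwheel '[[0,[0.02,0,0.6],0],[0,[0,0,0.6],0],[0,[0,0,0.4],0],[0,[0,0,0.22],0],[0,[0,0,0],0],[0,[0,0,0],0],[0,[0,0,0],0]]'
python3 to.py .618 -.256 .010 -78.6
```

```text
t: 33.0
tool_pos: [0.6195, -0.2568, 0.0199]
orientation: [3.125, 0.309, 0.003]
force: [0.3, 0.3, -1.8]
width: 0.0157
finger_force: 40.0
t 33.0 p [ 0.6195 -0.2568  0.0199] yaw -78.7 tilt 0.16 q6 0.8 w 0.0157 F [ 0.3  0.3 -1.8]
turn units -0.003 shift units after [-0.026 -0.021  0.198]  before [-0.026 -0.021  0.198]
```

```bash
python3 -m handwheel '[[0,[0,0,0.1],0],[0,[0,0,0.06],0],[0,[0,0,0],0],[0,[0,0,0.02],0],[0,[0,0,0],0],[0,[0,0,0],0]]'
python3 to.py .618 -.256 .010 -78.6
```

```text
t: 33.6
tool_pos: [0.6186, -0.2558, 0.0093]
orientation: [3.126, 0.31, 0.0]
force: [0.0, 0.7, -0.6]
width: 0.0153
finger_force: 40.0
t 33.6 p [ 0.6186 -0.2558  0.0093] yaw -78.7 tilt 0.01 q6 0.8 w 0.0153 F [ 0.   0.7 -0.6]
turn units -0.002 shift units after [-0.013  0.002 -0.014]  before [-0.013  0.002 -0.014]
```

```bash
python3 -m handwheel '[[0,[0,0,0.015],0],[0.33,[0,0,0],0],[0.33,[0,0,0],0],[0.33,[0,0,0],0],[0.33,[0,0,-0.3],0],[0.33,[0,0,-0.9],0],[0.33,[0,0,-0.9],0],[0.33,[0,0,-0.7],0]]'
python3 -m handwheel '[[0.33,[-0.9,0,-0.3],0],[0.33,[-0.9,0,-0.3],0],[0.33,[-0.9,0,0],0],[0.33,[-0.9,0,0],0],[0.33,[-0.9,0,0],0],[0.33,[0,0,0],0],[0.33,[0,0,0],0]]'
python3 - <<'E'
from h import *
im=get_image('top'); cv2.imwrite('pics/t9.png',cv2.resize(im['pixels'][110:270,140:480],(800,376),interpolation=3))
im=get_image('side'); cv2.imwrite('pics/s9.png',cv2.resize(im['pixels'][120:270,200:500],(800,400),interpolation=3))
E
```

```text
t: 34.4
tool_pos: [0.6193, -0.2563, 0.1526]
orientation: [3.124, 0.31, 0.004]
force: [-0.2, 0.4, 0.4]
width: 0.0284
finger_force: 0.0
t: 35.1
tool_pos: [0.3977, -0.3007, 0.1798]
orientation: [3.125, 0.307, 0.002]
force: [0.4, -0.0, -0.6]
width: 0.0287
finger_force: 0.0
```

View pics/t9.png

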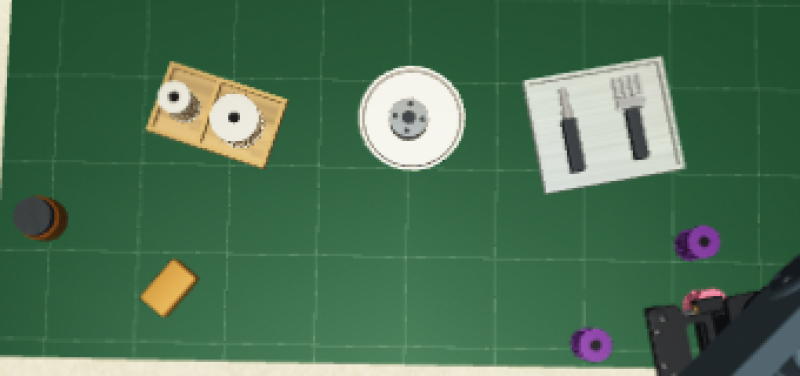

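View pics/s9.png

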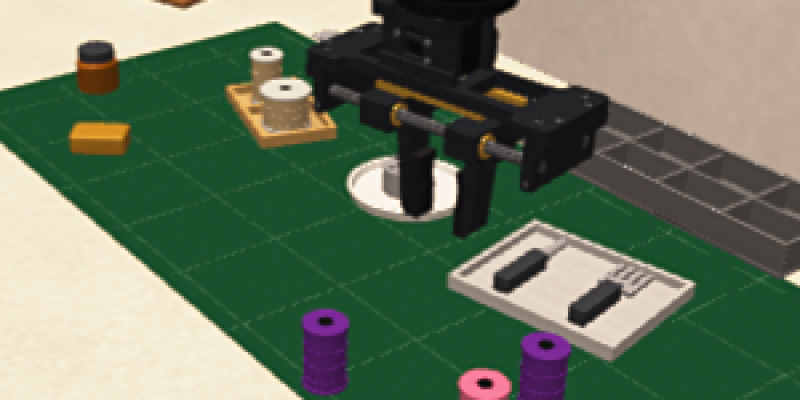

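In the final top and side pictures, both spools stand upright in their bays, at top crop (174,97) and (234,117). The anvil is flat in the dish at (408,118), and the punch at (570,130) and iron at (632,118) lie flat and apart in the metal tray. The jar and wax are where they started, so I'm handing in.

```bash
python3 -c "
from h import *
print(ctrl.hand_in())"
```

```text
the job is handed in; nothing more can be done
None
```

I handed the job in at about 35 s: the spools, tools and anvil are all in place in the last pictures, and the jar and wax look unmoved; hand-in returned no verdict.

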